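Gauge-check returned sleeves and sort them

TASK

Check the two brass sleeves on the gauge pin, one at a time: slide a sleeve down over the pin as far as it will go, then stand it upright on the floor of a bin, the blue one if it went fully home onto the gauge base, the yellow one if it stuck part-way. Bin the first sleeve before testing the second, leave both standing released in their bins, and do not displace or knock over any of the other things on the bench.

Things in the scene. Friction and masses are not known exactly. Their poses are not given: they have to be found in the camera images.
- sleeve_a_mid (a point): brass-coloured straight tube standing upright on the mat: outer diameter 36, height 50, bore 22 at both mouths, 0.14 to 0.28 kg. The two look alike from outside; it may or may not have a narrowing half-way down its bore, the same from either end. This point: its centre, 25 above its lower rim; z is its axis.
- sleeve_b_mid (a point): brass-coloured straight tube standing upright on the mat: outer diameter 36, height 50, bore 22 at both mouths, 0.14 to 0.28 kg. The two look alike from outside; it may or may not have a narrowing half-way down its bore, the same from either end. This point: its centre, 25 above its lower rim; z is its axis.
- mat: flat black rubber mat, 160 (x) by 270 (y), 6 thick, fixed; origin: centre of its underside. The sleeves stand on it about 60 either side of its middle along its y axis, a carton between them and a pot beyond the +y one: there is room for fingers on a sleeve's -x and +x sides (mat axes), little on its y sides.
- pin_base (a point): fixed fit gauge: green block 120 (x) by 100 (y), 16 thick, with an upright steel pin 18 diameter, 40 high in its middle; the last 4 taper to 14 diameter. This point: on the pin's axis at the block's upper face; z up. A grey plate 8 thick, its top 50 above this point, stands along y at the block's -x edge, near face 52 from the pin's axis.
- pin_tip (a point): the flat top of the gauge pin, 40 above pin_base. A sleeve with a clear bore goes down until its lower rim sits on the gauge base; one with a narrowed bore stops on this top, its lower rim 20 above the base.
- bin_blue: blue open bin, 120 (x) by 170 (y) outside, 30 high, walls and floor 5 thick, fixed to the bench. Origin: centre of its underside; z up. A small brown carton stands in its +y end (about y = +40 to +60); the -y half is free. For sleeves that fit.
- bin_yellow: yellow open bin, 120 (x) by 170 (y) outside, 30 high, walls and floor 5 thick, fixed to the bench. Origin: centre of its underside; z up. A small brown carton stands in its +y end (about y = +40 to +60); the -y half is free. For sleeves that do not fit.
- box_mat_mid (a point): small blue carton, 50 x 34 x 45 high, standing on the mat between the two sleeves; a loose bystander. This point: its centre, half-way up.
- pot_mid (a point): small round pot with black cap, 38 diameter, 50 high, on the +y end of the mat; a loose bystander. This point: its centre, half-way up.
- box_blue_bin_mid (a point): small brown carton, 44 x 36 x 45 high, standing in the +y end of the blue bin; a loose bystander. This point: its centre, half-way up.
- box_yellow_bin_mid (a point): small brown carton, 44 x 36 x 45 high, standing in the +y end of the yellow bin; a loose bystander. This point: its centre, half-way up.
- can_mid (a point): tall green-labelled can, 52 diameter, 140 high, on the bench about 120 from the pin, off the gauge's -x +y corner; a loose bystander. This point: its centre, half-way up.
- box_gauge_mid (a point): yellow carton, 60 x 45 x 40 high, on the bench at the gauge's -y side; a loose bystander. This point: its centre, half-way up.
- filter_mid (a point): white and blue canister, 76 diameter, 85 high, on the bench beyond the far bin; a loose bystander. This point: its centre, half-way up.
Not all that is in view belongs to the job. What is shaped like the part that bears sleeve_a_mid but green is not meant.

How it is judged:
By the outcome, as a careful person would: the job done as asked, in the order asked, and still so for the second after the job is handed in, with the robot touching nothing.
It also fails if it takes over 72 s, if anything falls off the work surface, if the arm or the gripper's body presses on something with over 40 N, if the wrist force passes 120 N, or if a joint passes its speed limit or range.

ROBOT

A 6-joint arm with a two-finger parallel gripper is mounted at the origin on the work surface. World frame = base frame: x ahead of the robot, y to its left, z up, the work surface at z = 0. Lengths are in mm, angles in degrees, forces in N, time in s.
With the tool pointing down it reaches from about 300 to 775 mm from the base axis. Payload 14.6 kg.
Tool frame: the origin (TCP) lies midway between the tips of the shut fingers; the grasp point (between the pads) lies 19 mm behind it; x points along the fingers, y is the direction in which the jaws open and shut, and the axes are right-handed (so a half turn about x gives the same grasp; the last joint's range is limited). The gripper opens to 94 mm and grips with 3 to 60 N. Pads are 16 mm wide; open, the fingers measure 119 mm over their backs; the gripper's body (75 mm by 177 mm) begins 78 mm behind the grasp point.
Start: joints at [71.242, 17.183, 87.147, -0, 75.671, -3.816], TCP at [141.817, 531.392, 205.446] pointing down, gripper open.
Joint ranges: [-173.82, 173.82], [-45.26, 126.66], [13.44, 144.39], [-59.66, 239.66], [0, 175.72], [-146.38, 146.38]. Speed limits (degrees/s): [127.2, 127.2, 147.25, 180, 180, 180].

INTERFACE

Orientations are given as a 3x3 rotation matrix whose columns are the frame's x, y, z axes.
In Python, from plant import robot gives the robot as it stands.
- The arm moves only by the tool move_arm, never from a script. Its argument "plan" is a list of rows, each an object of numbers: "jaw": the finger opening in cm, from 0 to 9.4; "tx", "ty", "tz": the shift along the world's x, y, z in cm; "ax", "ay", "az": the turn, a rotation vector about the world's x, y, z in rad. A call has 1 to 8 rows; each row shifts and turns the commanded pose from where the row before left it; what a row does not reach is not made up. A row lasts 1/12 s, in which the tool goes at most 41.7 mm and 7.16 degrees, less where a joint would pass 70% of its speed; a pose out of reach is approached as far as the arm can. A call is refused whole if a number of a shift passes 4.17 or a number of a turn 0.125, either way. A call with a gripper value outside its range is refused whole. The fingers move at their own pace and stop on an object; the grip force is fixed at half the most. Time passes only in rows, so rows that do not move let the fingers close. It gives the time, the measured TCP pose, the force and the opening at its end, in the units of the state.
- robot.observe(): the state, without advancing time (a new reading comes with each control period).
- robot.read_camera(name): name is "side" or "top"; returns (picture, depth): 384x512x3 uint8, red, green, blue; 384x512 float32, mm along the optical axis (not along the pixel's ray), 0 where there is no reading.
- robot.camera_info(name): a dict with "fx", "fy", "cx", "cy" (pixels), "R" (3x3) and "t" (3): a world point X has camera coordinates R X + t. Camera axes: x right, y down, z forward; pixel columns grow to the right and rows downward; lengths in mm; the calibration is good to about 2 mm. A picture is of the moment at which its call begins. camera_info takes no time and is no camera call.
- robot.job_done(): hands the job in, once; it reports no verdict.
The state is a dict: "time_s": time; "joints": joint angles; "joint_vel": joint speeds; "effort": joint torques, N m; "eef_pos": TCP position; "orientation": TCP orientation; "ft_force": force on the tool from outside, world axes, zero at the start; "ft_torque": the same for the moment, N m; "grip_width": opening from 0.0 (shut) to 1.0 (fully open).
Only numpy, scipy, OpenCV 4.12 (cv2) and the standard library are available. Lean on these libraries where they do the work, as an engineer would, in place of code of your own. Each camera call takes 0.05 s, during which the arm holds its last target.

## Working session

There is one attempt and no reset: what is moved stays moved. The work goes in short steps, Python scripts to look and compute and a tool call to move; the robot and the scene stay as the last step left them, time stands still between calls to the robot, and variables do not carry over. Pictures are saved under pics/ and viewed, and the job is handed in when it is done.

Besides the shell and the picture viewer there is one more tool, called after "Call:" in YAML: its name, and indented under it one key for each argument. move_arm: Moves the arm, as the interface text tells. Its arguments: {"type":"object","properties":{"plan":{"type":"array","items":{"type":"object","properties":{"jaw":{"type":"number"},"tx":{"type":"number"},"ty":{"type":"number"},"tz":{"type":"number"},"ax":{"type":"number"},"ay":{"type":"number"},"az":{"type":"number"}}}}},"required":["plan"]}

```bash
ls; mkdir -p pics; cat > h.py <<'E'
import numpy as np,cv2
from plant import robot
def shot(name,tag):
    im,d=robot.read_camera(name); cv2.imwrite(f'pics/{tag}.png',im[:,:,::-1]); np.savez(f'pics/{tag}.npz',im=im,d=d); return im,d
def cloud(name,d):
    c=robot.camera_info(name); v,u=np.mgrid[:d.shape[0],:d.shape[1]]
    P=np.stack([(u-c['cx'])/c['fx']*d,(v-c['cy'])/c['fy']*d,d],-1)
    W=(P-np.array(c['t']))@np.array(c['R']); W[d==0]=np.nan; return W
E
python3 - <<'E'
from h import *
for n in('side','top'):
    im,d=shot(n,n+'0'); c=robot.camera_info(n); print(n,c, -np.array(c['R']).T@np.array(c['t']))
print(robot.observe())
a=cv2.imread('pics/side0.png');b=cv2.imread('pics/top0.png')
E
```

```text
pics
side {'fx': 384.01513752181364, 'fy': 384.01513752181364, 'cx': 252.23334368383289, 'cy': 187.34646794598285, 'R': array([[ 0.64518669, -0.76394291, -0.01119692],
       [-0.47919696, -0.39320376, -0.78470445],
       [ 0.59506673,  0.51164639, -0.61976896]]), 't': array([-388.55999565,  341.20905232,  817.16017093])} [ -72.06475174 -580.77002431  769.84809085]
top {'fx': 371.731688385948, 'fy': 371.731688385948, 'cx': 256.5794835062194, 'cy': 191.34259928507322, 'R': array([[ 0.00143158, -0.99980716, -0.0195854 ],
       [-0.98509376,  0.00195897, -0.17200712],
       [ 0.17201232,  0.0195397 , -0.98490099]]), 't': array([ 16.90835248, 613.32106778, 993.03995843])} [ 433.33944277   -3.70008441 1083.87278789]
{'time_s': 0.1, 'joints': array([ 7.12422918e+01,  1.72126509e+01,  8.71755100e+01, -1.56276517e-04,
        7.56694424e+01, -3.81757123e+00]), 'joint_vel': array([-0.00684614, -0.04570269, -0.12491802,  0.0071769 , -0.0460513 ,
       -0.03608555]), 'effort': array([ 9.25100721e-04, -5.32650268e+01, -3.53284943e+01,  7.10027735e-02,
        2.35304347e-02, -8.11878454e-05]), 'eef_pos': array([141.74251512, 531.19097626, 204.9501991 ]), 'orientation': array([[-3.20790632e-04,  2.57808883e-01,  9.66195879e-01],
       [-9.52819307e-04,  9.66195411e-01, -2.57809075e-01],
       [-9.99999495e-01, -1.00331282e-03, -6.43011552e-05]]), 'ft_force': array([-0.7642745 ,  0.21753111, -1.00967232]), 'ft_torque': array([-0.02663804, -0.02781723,  0.04432247]), 'grip_width': 1.0024090613549725}
```

View pics/side0.png

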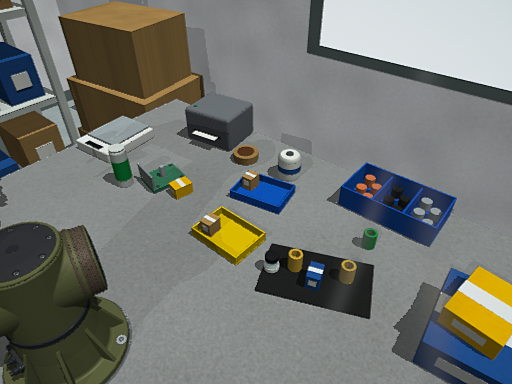

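View pics/top0.png

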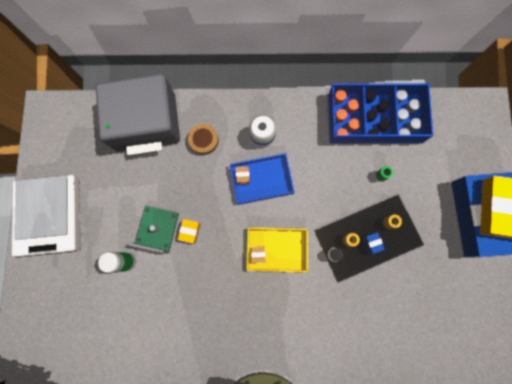

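Candidates for the sleeves in the top view are brass tubes at (352,240) and (395,221), a green tube at (386,173) which is a decoy, and a brown ring at (202,138) which is too wide. I choose the two on the mat and will crop and measure them now.

```bash
python3 - <<'E'
from h import *
T=np.load('pics/top0.npz');S=np.load('pics/side0.npz')
a=cv2.resize(T['im'][190:285,310:430],None,fx=5,fy=5,interpolation=cv2.INTER_CUBIC)
cv2.imwrite('pics/crop_mat.png',a[:,:,::-1])
a=cv2.resize(T['im'][140:285,90:315],None,fx=3.5,fy=3.5,interpolation=cv2.INTER_CUBIC)
cv2.imwrite('pics/crop_g.png',a[:,:,::-1])
WT=cloud('top',T['d']);WS=cloud('side',S['d'])
np.savez('pics/w.npz',WT=WT,WS=WS)
# brass: hue
for nm,im,W in(('top',T['im'],WT),('side',S['im'],WS)):
    hsv=cv2.cvtColor(im,cv2.COLOR_RGB2HSV)
    sets={'orange':((8,90,60),(28,255,255)),'blue':((105,120,50),(130,255,255)),'green':((45,60,30),(85,255,255)),'white':((0,0,170),(180,60,255)),'black':((0,0,0),(180,255,45)),'yellow':((22,150,120),(32,255,255))}
    for k,(lo,hi) in sets.items():
        m=cv2.inRange(hsv,lo,hi); n,l,st,ce=cv2.connectedComponentsWithStats(m)
        for i in range(1,n):
            if st[i,4]<25: continue
            q=W[(l==i)]; q=q[~np.isnan(q[:,0])]
            if len(q)<10 or np.median(q[:,2])>200 or np.median(q[:,2])<-20: continue
            if not(200<np.median(q[:,0])<850): continue
            hi_=np.percentile(q[:,2],95); t=q[q[:,2]>hi_-4]
            print(nm,k,ce[i].round(),st[i,4],'med',np.median(q,0).round(),'zmax',hi_.round(1),'topc',((t.min(0)+t.max(0))/2).round(1),'ext',(t.max(0)-t.min(0)).round())
E
```

```text
top orange [341. 114.] 65 med [ 847. -232.   36.] zmax 38.6 topc [ 847.4 -232.3   37.5] ext [25. 24.  6.]
top orange [354. 124.] 68 med [ 817. -269.   36.] zmax 38.9 topc [ 816.5 -269.    37.7] ext [24. 24.  6.]
top orange [202. 139.] 718 med [776. 178.  30.] zmax 33.7 topc [778.  179.1  33.4] ext [87. 84.  7.]
top orange [242. 169.] 36 med [679.  61.  50.] zmax 52.2 topc [677.5  58.5  50.8] ext [ 9. 29.  4.]
top orange [242. 179.] 68 med [649.  57.  49.] zmax 52.3 topc [648.3  56.9  51.3] ext [15. 31.  6.]
top orange [489. 208.] 798 med [ 556. -588.  113.] zmax 131.5 topc [ 563.  -607.9  131.2] ext [152.  66.   7.]
top orange [393. 221.] 244 med [ 531. -367.   37.] zmax 57.9 topc [ 529.3 -361.6   57.1] ext [34. 33.  6.]
top orange [189. 231.] 341 med [497. 208.  39.] zmax 42.6 topc [503.1 211.   41.7] ext [62. 52.  6.]
top orange [277. 249.] 2669 med [454. -42.   6.] zmax 45.0 topc [438.2  12.7  49.6] ext [41. 33. 10.]
top orange [351. 239.] 225 med [ 480. -249.   38.] zmax 57.1 topc [ 480.2 -244.7   57.5] ext [33. 33.  9.]
top blue [264. 179.] 2092 med [656.  -4.   6.] zmax 30.4 to
[... 9246 characters left out ...]
max 8.6 topc [ 527.  -410.9    7.8] ext [166.  88.   6.]
side yellow [182. 187.] 262 med [497. 195.  35.] zmax 42.4 topc [503.8 211.8  42. ] ext [64. 54.  7.]
side yellow [232. 235.] 1300 med [462. -49.   6.] zmax 31.2 topc [453.7 -38.7  39.4] ext [124. 174.  24.]
side yellow [295. 254.] 84 med [ 482. -242.   56.] zmax 58.7 topc [ 479.5 -244.6   57.3] ext [35. 33.  5.]
side yellow [346. 265.] 50 med [ 526. -352.   56.] zmax 58.5 topc [ 529.3 -359.6   57.8] ext [31. 31.  6.]
side yellow [492. 285.] 842 med [ 606. -631.  130.] zmax 132.3 topc [ 607.9 -630.4  131.1] ext [66. 84.  5.]
side yellow [480. 318.] 1553 med [ 512. -635.  130.] zmax 132.3 topc [ 513.  -630.3  131.1] ext [ 68. 112.   5.]
```

```bash
ls pics
```

```text
crop_g.png
crop_mat.png
side0.npz
side0.png
top0.npz
top0.png
w.npz
```

View pics/crop_mat.png

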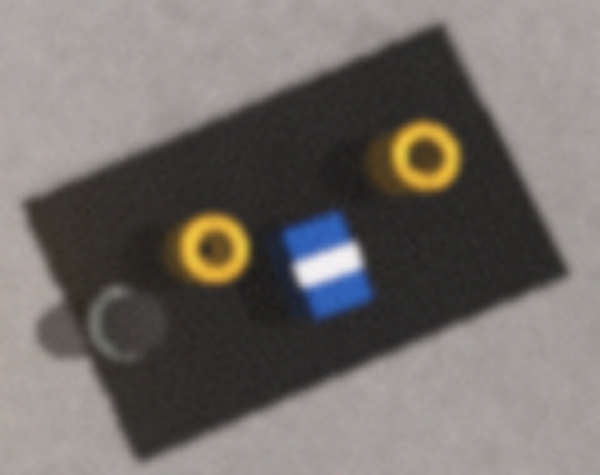

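View pics/crop_g.png

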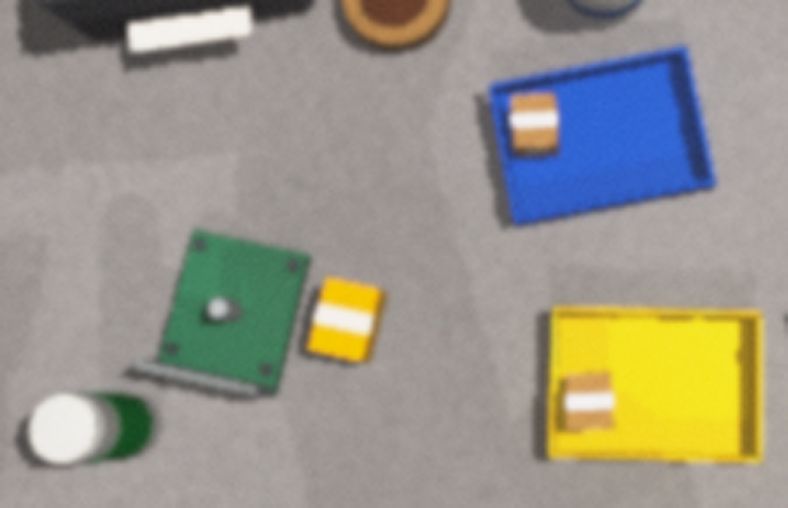

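```bash
python3 - <<'E'
from h import *
from scipy.optimize import least_squares
z=np.load('pics/w.npz')
IM={'T':np.load('pics/top0.npz')['im'],'S':np.load('pics/side0.npz')['im']}
def circ(P,r):
    f=lambda c:np.hypot(P[:,0]-c[0],P[:,1]-c[1])-r
    return least_squares(f,P[:,:2].mean(0),loss='soft_l1').x
for k in'TS':
    W=z['W'+k].reshape(-1,3); W=W[~np.isnan(W[:,0])]
    def near(c,r,lo,hi): return W[(np.hypot(W[:,0]-c[0],W[:,1]-c[1])<r)&(W[:,2]>lo)&(W[:,2]<hi)]
    for n,c in(('b?',(480,-245)),('a?',(530,-361)),('green',(670,-350))):
        q=near(c,22,50,62); print(k,n,len(q),'rim circle fit',circ(q,14.5).round(1),'z',np.median(q[:,2]).round(1),'wall',circ(near(c,24,15,48),18).round(1))
    q=near((510,305),40,22,80); q=q[q[:,2]<75]
    print(k,'pin pts',len(q), q[q[:,2]>45].mean(0).round(1) if (q[:,2]>45).any() else None,q[:,2].max())
    qp=near((510,305),25,30,80); print(' pin wall fit',circ(qp,9).round(1),len(qp),np.sort(qp[:,2])[-8:].round(1))
    t=qp[qp[:,2]>52]; print(' tip',t.mean(0).round(1),len(t))
    # block top
    q=near((513,307),90,12,21)
    q=q[(q[:,2]>13)]; rect=cv2.minAreaRect(q[:,:2].astype(np.float32)); print(k,'block',len(q),rect,np.median(q[:,2]))
    q=near((510,305),110,40,70); print(k,'plate', len(q))
    im=IM[k]; hsv=cv2.cvtColor(im,cv2.COLOR_RGB2HSV)
    WW=z['W'+k]
    for nm,c,lo,hi in(('ybin',(453,-39),(22,150,60),(35,255,255)),('bbin',(656,2),(105,120,50),(130,255,255))):
        m=cv2.inRange(hsv,lo,hi)>0
        q=WW[m]; q=q[(np.hypot(q[:,0]-c[0],q[:,1]-c[1])<115)]
        t=q[(q[:,2]>26)&(q[:,2]<34)]; f=q[(q[:,2]<10)]
        print(k,nm,'rim rect',cv2.minAreaRect(t[:,:2].astype(np.float32)),'floor z',np.median(f[:,2]),'rim z',np.median(t[:,2]))
    m=cv2.inRange(hsv,(0,0,0),(180,255,45))>0
    q=WW[m]; q=q[(np.hypot(q[:,0]-500,q[:,1]+310)<190)&(q[:,2]<12)&(q[:,2]>2)]
    print(k,'mat',cv2.minAreaRect(q[:,:2].astype(np.float32)),np.median(q[:,2]))
    for nm,c,lo,hi in(('boxmat',(470,-307),46,60),('pot',(435,-200),35,65),('boxY',(439,13),45,60),('boxB',(663,58),45,60),('boxg',(503,211),36,50)):
        q=near(c,45,lo,hi); 
        if nm=='boxmat': q=q[(np.hypot(q[:,0]-480,q[:,1]+245)>24)&(np.hypot(q[:,0]-530,q[:,1]+361)>24)]
        if nm=='pot': q=q[(np.hypot(q[:,0]-480,q[:,1]+245)>24)]
        print(k,nm,cv2.minAreaRect(q[:,:2].astype(np.float32)),np.median(q,0).round())
E
```

```text
T b? 90 rim circle fit [ 479.3 -244.2] z 55.0 wall [ 482.8 -237.2]
T a? 91 rim circle fit [ 529.7 -361.9] z 55.5 wall [ 529.8 -361.9]
T green 37 rim circle fit [ 669.2 -350.5] z 51.8 wall [ 668.8 -350.7]
T pin pts 55 [510.7 306.6  53.5] 58.27178636483209
 pin wall fit [510.9 308.3] 48 [55.7 55.8 56.  56.  56.2 57.1 57.5 58.3]
 tip [511.5 306.7  54.8] 30
T block 1180 ((512.3724975585938, 307.1850891113281), (100.84107208251953, 117.0234375), 77.92362213134766) 15.810321000417797
T plate 331
T ybin rim rect ((452.86004638671875, -38.31236267089844), (166.42791748046875, 118.86458587646484), 88.74226379394531) floor z 4.965928850965583 rim z 29.718865742680457
T bbin rim rect ((656.9937133789062, 4.116676330566406), (119.51727294921875, 168.7091064453125), 11.347475051879883) floor z 4.938932191781704 rim z 29.436543484687263
T mat ((493.3584899902344, -317.0780944824219), (148.37759399414062, 229.841064453125), 23.25435447692871) 6.178197361796005
T boxmat ((470.29962158203125, -307.84271240234375), (50.02143096923828, 35.16094207763672), 19.32415008544922) [ 470. -307.   51.]
T pot ((
[... 1397 characters left out ...]
71875, 268.7159118652344), 23.188480377197266) 6.470641480061702
S boxmat ((471.0456237792969, -306.56341552734375), (51.796112060546875, 34.05989456176758), 18.475284576416016) [ 469. -308.   51.]
S pot ((439.4054870605469, -200.22352600097656), (35.862884521484375, 32.003089904785156), 38.3423957824707) [ 435. -203.   56.]
S boxY ((438.0843811035156, 13.927465438842773), (44.397064208984375, 38.348838806152344), 1.8346892595291138) [437.  12.  50.]
S boxB ((664.5371704101562, 59.58623504638672), (44.934814453125, 37.89887619018555), 3.186654567718506) [662.  56.  50.]
S boxg ((503.08453369140625, 211.625244140625), (47.34408950805664, 59.53565979003906), 75.15098571777344) [502. 209.  40.]
```

The crop shows the two brass rings on the mat at top-view pixels (352,240) and (395,221), with the blue carton between them and the pot at lower left. The second crop shows the gauge pin at about (152,228) and the -y halves of both bins free. I'll start with the sleeve next to the pot, at about (479.5,-244.4), with the jaws along mat x at 23.2°.

Call:
move_arm:
  plan:
    - {"jaw": 6,"tx": 1.4,"ty": -3.2,"az": -0.113}
    - {"jaw": 6,"tx": 1.4,"ty": -3.2,"az": -0.113}
    - {"jaw": 6,"tx": 1.4,"ty": -3.2,"az": -0.113}
    - {"jaw": 6,"tx": 1.4,"ty": -3.2,"az": -0.113}
    - {"jaw": 6,"tx": 1.4,"ty": -3.2,"az": -0.113}
    - {"jaw": 6,"tx": 1.4,"ty": -3.2,"az": -0.113}
    - {"jaw": 6,"tx": 1.4,"ty": -3.2,"az": -0.113}
    - {"jaw": 6,"tx": 1.4,"ty": -3.2,"az": -0.113}

```text
schema error: expected keys jaw, tx, ty, tz, ax, ay, az
```

Call:
move_arm:
  plan:
    - {"jaw": 6,"tx": 1.4,"ty": -3.2}
    - {"jaw": 6,"tx": 1.4,"ty": -3.2}
    - {"jaw": 6,"tx": 1.4,"ty": -3.2}
    - {"jaw": 6,"tx": 1.4,"ty": -3.2}
    - {"jaw": 6,"tx": 1.4,"ty": -3.2}
    - {"jaw": 6,"tx": 1.4,"ty": -3.2}
    - {"jaw": 6,"tx": 1.4,"ty": -3.2}
    - {"jaw": 6,"tx": 1.4,"ty": -3.2}

```text
schema error: expected keys jaw, tx, ty, tz, ax, ay, az
```

All seven keys are required in every row.

Call:
move_arm:
  plan:
    - {"jaw": 6,"tx": 1.4,"ty": -3.2,"tz": 0,"ax": 0,"ay": 0,"az": -0.113}
    - {"jaw": 6,"tx": 1.4,"ty": -3.2,"tz": 0,"ax": 0,"ay": 0,"az": -0.113}
    - {"jaw": 6,"tx": 1.4,"ty": -3.2,"tz": 0,"ax": 0,"ay": 0,"az": -0.113}
    - {"jaw": 6,"tx": 1.4,"ty": -3.2,"tz": 0,"ax": 0,"ay": 0,"az": -0.113}
    - {"jaw": 6,"tx": 1.4,"ty": -3.2,"tz": 0,"ax": 0,"ay": 0,"az": -0.113}
    - {"jaw": 6,"tx": 1.4,"ty": -3.2,"tz": 0,"ax": 0,"ay": 0,"az": -0.113}
    - {"jaw": 6,"tx": 1.4,"ty": -3.2,"tz": 0,"ax": 0,"ay": 0,"az": -0.113}
    - {"jaw": 6,"tx": 1.4,"ty": -3.2,"tz": 0,"ax": 0,"ay": 0,"az": -0.113}

```text
time_s: 0.77
eef_pos: [253.9, 273.8, 205.3]
orientation: [[-0.0, 0.921, 0.39], [-0.0, 0.39, -0.921], [-1.0, -0.0, 0.0]]
ft_force: [1.1, 0.6, 0.6]
grip_width: 0.638
```

Call:
move_arm:
  plan:
    - {"jaw": 6,"tx": 1.4,"ty": -3.2,"tz": 0,"ax": 0,"ay": 0,"az": 0}
    - {"jaw": 6,"tx": 1.4,"ty": -3.2,"tz": 0,"ax": 0,"ay": 0,"az": 0}
    - {"jaw": 6,"tx": 1.4,"ty": -3.2,"tz": 0,"ax": 0,"ay": 0,"az": 0}
    - {"jaw": 6,"tx": 1.4,"ty": -3.2,"tz": 0,"ax": 0,"ay": 0,"az": 0}
    - {"jaw": 6,"tx": 1.4,"ty": -3.2,"tz": 0,"ax": 0,"ay": 0,"az": 0}
    - {"jaw": 6,"tx": 1.4,"ty": -3.2,"tz": 0,"ax": 0,"ay": 0,"az": 0}
    - {"jaw": 6,"tx": 1.4,"ty": -3.2,"tz": 0,"ax": 0,"ay": 0,"az": 0}
    - {"jaw": 6,"tx": 1.4,"ty": -3.2,"tz": 0,"ax": 0,"ay": 0,"az": 0}

```text
time_s: 1.43
eef_pos: [366.0, 17.6, 205.5]
orientation: [[0.0, 0.919, 0.395], [0.0, 0.395, -0.919], [-1.0, 0.0, 0.0]]
ft_force: [1.0, 1.0, -0.3]
grip_width: 0.637
```

Call:
move_arm:
  plan:
    - {"jaw": 6,"tx": 1.42,"ty": -3.28,"tz": -1,"ax": 0,"ay": 0,"az": 0}
    - {"jaw": 6,"tx": 1.42,"ty": -3.28,"tz": -1,"ax": 0,"ay": 0,"az": 0}
    - {"jaw": 6,"tx": 1.42,"ty": -3.28,"tz": -1,"ax": 0,"ay": 0,"az": 0}
    - {"jaw": 6,"tx": 1.42,"ty": -3.28,"tz": -1,"ax": 0,"ay": 0,"az": 0}
    - {"jaw": 6,"tx": 1.42,"ty": -3.28,"tz": -1,"ax": 0,"ay": 0,"az": 0}
    - {"jaw": 6,"tx": 1.42,"ty": -3.28,"tz": -1,"ax": 0,"ay": 0,"az": 0}
    - {"jaw": 6,"tx": 1.42,"ty": -3.28,"tz": -1,"ax": 0,"ay": 0,"az": 0}
    - {"jaw": 6,"tx": 1.42,"ty": -3.26,"tz": -1,"ax": 0,"ay": 0,"az": 0}

```text
time_s: 2.1
eef_pos: [479.6, -244.6, 124.5]
orientation: [[-0.0, 0.919, 0.395], [0.0, 0.395, -0.919], [-1.0, -0.0, -0.0]]
ft_force: [0.3, 0.9, 0.5]
grip_width: 0.641
```

Call:
move_arm:
  plan:
    - {"jaw": 6,"tx": 0,"ty": 0,"tz": 0,"ax": 0,"ay": 0,"az": 0}

```text
time_s: 2.18
eef_pos: [479.6, -246.7, 122.5]
orientation: [[-0.003, 0.92, 0.392], [0.001, 0.392, -0.92], [-1.0, -0.002, -0.002]]
ft_force: [0.3, 0.8, 0.2]
grip_width: 0.636
```

```bash
python3 - <<'E'
from h import *
im,d=shot('side','side1');im2,d2=shot('top','top1')
a=cv2.resize(im[150:330,200:400],None,fx=2.5,fy=2.5);b=cv2.resize(im2[180:300,300:430],(487,450))
b=cv2.resize(b,(290,450)) if 0 else b
cv2.imwrite('pics/c1.png',cv2.resize(np.hstack([a,b]),(800,364))[:,:,::-1])
print(robot.observe()['eef_pos'],robot.observe()['ft_force'])
E
```

```text
[ 478.93280619 -243.18806182  124.27501416] [-0.04503198  0.30903116  0.15357357]
```

View pics/c1.png

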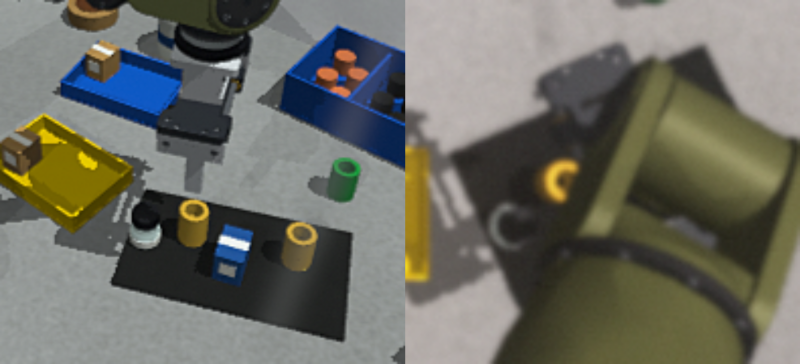

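The side view shows the gripper above the left brass sleeve at (193,222), with the fingers clear of the pot and carton. Descending.

Call:
move_arm:
  plan:
    - {"jaw": 6,"tx": 0,"ty": -0.15,"tz": -1.8,"ax": 0,"ay": 0,"az": 0}
    - {"jaw": 6,"tx": 0,"ty": 0,"tz": -2,"ax": 0,"ay": 0,"az": 0}
    - {"jaw": 6,"tx": 0,"ty": 0,"tz": -2,"ax": 0,"ay": 0,"az": 0}
    - {"jaw": 6,"tx": 0,"ty": 0,"tz": -1.6,"ax": 0,"ay": 0,"az": 0}
    - {"jaw": 6,"tx": 0,"ty": 0,"tz": -1.2,"ax": 0,"ay": 0,"az": 0}
    - {"jaw": 6,"tx": 0,"ty": 0,"tz": -1,"ax": 0,"ay": 0,"az": 0}
    - {"jaw": 6,"tx": 0,"ty": 0,"tz": -0.8,"ax": 0,"ay": 0,"az": 0}
    - {"jaw": 6,"tx": 0,"ty": 0,"tz": 0,"ax": 0,"ay": 0,"az": 0}

```text
time_s: 2.95
eef_pos: [479.0, -243.8, 20.5]
orientation: [[-0.001, 0.919, 0.395], [0.001, 0.395, -0.919], [-1.0, -0.001, -0.001]]
ft_force: [0.2, -0.3, 0.6]
grip_width: 0.636
```

Call:
move_arm:
  plan:
    - {"jaw": 3.2,"tx": 0,"ty": 0,"tz": 0,"ax": 0,"ay": 0,"az": 0}
    - {"jaw": 3.2,"tx": 0,"ty": 0,"tz": 0,"ax": 0,"ay": 0,"az": 0}
    - {"jaw": 3.2,"tx": 0,"ty": 0,"tz": 0,"ax": 0,"ay": 0,"az": 0}
    - {"jaw": 3.2,"tx": 0,"ty": 0,"tz": 0,"ax": 0,"ay": 0,"az": 0}
    - {"jaw": 3.2,"tx": 0,"ty": 0,"tz": 0,"ax": 0,"ay": 0,"az": 0}
    - {"jaw": 3.2,"tx": 0,"ty": 0,"tz": 0,"ax": 0,"ay": 0,"az": 0}

```text
time_s: 3.45
eef_pos: [479.7, -244.5, 22.0]
orientation: [[0.001, 0.919, 0.395], [-0.0, 0.395, -0.919], [-1.0, 0.001, 0.001]]
ft_force: [-0.1, 1.2, 5.0]
grip_width: 0.369
```

Call:
move_arm:
  plan:
    - {"jaw": 2,"tx": 0,"ty": 0,"tz": 0.5,"ax": 0,"ay": 0,"az": 0}
    - {"jaw": 2,"tx": 0,"ty": 0,"tz": 1,"ax": 0,"ay": 0,"az": 0}
    - {"jaw": 2,"tx": 0,"ty": 0,"tz": 2,"ax": 0,"ay": 0,"az": 0}
    - {"jaw": 2,"tx": 0,"ty": 0,"tz": 2.5,"ax": 0,"ay": 0,"az": 0}
    - {"jaw": 2,"tx": 0,"ty": 0,"tz": 2.5,"ax": 0,"ay": 0,"az": 0}
    - {"jaw": 2,"tx": 0,"ty": 0,"tz": 2,"ax": 0,"ay": 0,"az": 0}
    - {"jaw": 2,"tx": 0,"ty": 0,"tz": 1,"ax": 0,"ay": 0,"az": 0}
    - {"jaw": 2,"tx": 0,"ty": 0,"tz": 0,"ax": 0,"ay": 0,"az": 0}

```text
time_s: 4.12
eef_pos: [480.2, -244.7, 138.9]
orientation: [[0.003, 0.919, 0.395], [-0.002, 0.395, -0.919], [-1.0, 0.002, 0.003]]
ft_force: [0.5, -0.4, -2.2]
grip_width: 0.369
```

```bash
python3 - <<'E'
from h import *
im,d=shot('side','side2')
cv2.imwrite('pics/c2.png',cv2.resize(im[130:330,180:400],None,fx=3,fy=3)[:,:,::-1][:600])
o=robot.observe();print(o['eef_pos'],o['ft_force'],o['grip_width'])
E
```

```text
[ 479.56237544 -244.39138887  137.00646777] [-0.21944835 -0.12834447 -1.39654826] 0.3688441522068005
```

View pics/c2.png

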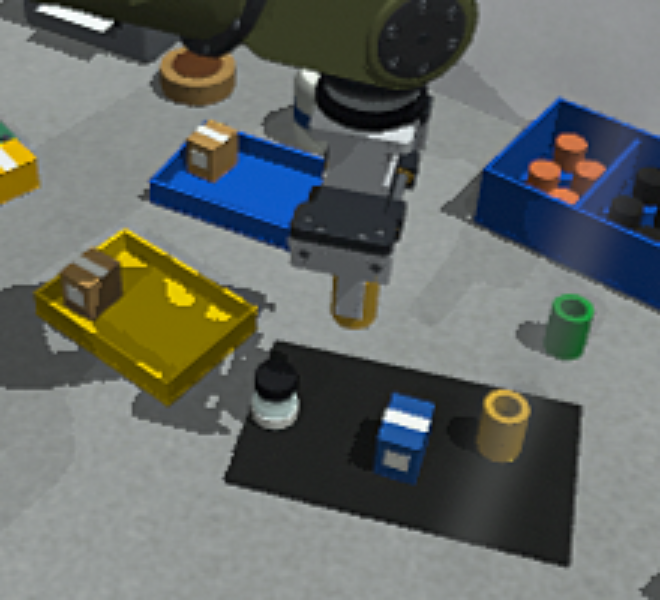

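The side view shows the sleeve held level at (355,303), with the pot, carton and other sleeve undisturbed. Next I carry it to above the pin at about (510.7,306.8), turning the jaws to 77.9° (gauge y).

Call:
move_arm:
  plan:
    - {"jaw": 2,"tx": 0.2,"ty": 2.5,"tz": 0,"ax": 0,"ay": 0,"az": 0.119}
    - {"jaw": 2,"tx": 0.2,"ty": 3.5,"tz": 0,"ax": 0,"ay": 0,"az": 0.119}
    - {"jaw": 2,"tx": 0.2,"ty": 3.7,"tz": 0,"ax": 0,"ay": 0,"az": 0.119}
    - {"jaw": 2,"tx": 0.2,"ty": 3.7,"tz": 0,"ax": 0,"ay": 0,"az": 0.119}
    - {"jaw": 2,"tx": 0.2,"ty": 3.7,"tz": 0,"ax": 0,"ay": 0,"az": 0.119}
    - {"jaw": 2,"tx": 0.2,"ty": 3.7,"tz": 0,"ax": 0,"ay": 0,"az": 0.119}
    - {"jaw": 2,"tx": 0.2,"ty": 3.7,"tz": 0,"ax": 0,"ay": 0,"az": 0.119}
    - {"jaw": 2,"tx": 0.2,"ty": 3.7,"tz": 0,"ax": 0,"ay": 0,"az": 0.119}

```text
time_s: 4.83
eef_pos: [494.4, 39.5, 134.9]
orientation: [[-0.002, 0.206, 0.979], [-0.0, 0.979, -0.206], [-1.0, -0.001, -0.002]]
ft_force: [1.0, 0.2, -1.7]
grip_width: 0.371
```

Call:
move_arm:
  plan:
    - {"jaw": 2,"tx": 0.2,"ty": 3.7,"tz": 0,"ax": 0,"ay": 0,"az": 0}
    - {"jaw": 2,"tx": 0.2,"ty": 3.7,"tz": 0,"ax": 0,"ay": 0,"az": 0}
    - {"jaw": 2,"tx": 0.2,"ty": 3.7,"tz": 0,"ax": 0,"ay": 0,"az": 0}
    - {"jaw": 2,"tx": 0.2,"ty": 3.7,"tz": 0,"ax": 0,"ay": 0,"az": 0}
    - {"jaw": 2,"tx": 0.2,"ty": 3.7,"tz": 0,"ax": 0,"ay": 0,"az": 0}
    - {"jaw": 2,"tx": 0.2,"ty": 3.2,"tz": 0,"ax": 0,"ay": 0,"az": 0}
    - {"jaw": 2,"tx": 0.2,"ty": 2.2,"tz": 0,"ax": 0,"ay": 0,"az": 0}
    - {"jaw": 2,"tx": 0.12,"ty": 3,"tz": 0,"ax": 0,"ay": 0,"az": 0}

```text
time_s: 5.5
eef_pos: [509.9, 307.4, 134.4]
orientation: [[-0.003, 0.211, 0.977], [-0.002, 0.977, -0.211], [-1.0, -0.002, -0.002]]
ft_force: [-0.2, 0.0, -1.5]
grip_width: 0.373
```

Call:
move_arm:
  plan:
    - {"jaw": 2,"tx": 0,"ty": 0,"tz": -2,"ax": 0,"ay": 0,"az": 0}
    - {"jaw": 2,"tx": 0,"ty": 0,"tz": -1.7,"ax": 0,"ay": 0,"az": 0}
    - {"jaw": 2,"tx": 0,"ty": 0,"tz": -1,"ax": 0,"ay": 0,"az": 0}
    - {"jaw": 2,"tx": 0,"ty": 0,"tz": -0.5,"ax": 0,"ay": 0,"az": 0}
    - {"jaw": 2,"tx": 0,"ty": 0,"tz": 0,"ax": 0,"ay": 0,"az": 0}

```text
time_s: 5.92
eef_pos: [510.0, 306.1, 82.8]
orientation: [[-0.003, 0.212, 0.977], [-0.001, 0.977, -0.212], [-1.0, -0.002, -0.002]]
ft_force: [0.2, 0.0, -0.9]
grip_width: 0.374
```

```bash
python3 - <<'E'
from h import *
im,d=shot('side','side3')
a=cv2.resize(im[110:220,90:230],None,fx=4.5,fy=4.5,interpolation=cv2.INTER_CUBIC)
cv2.imwrite('pics/c3.png',a[:,:,::-1])
o=robot.observe();print(o['eef_pos'],o['ft_force'],o['grip_width'])
E
```

```text
[510.54867837 306.34040174  84.05772627] [-0.29067807 -0.13962902 -0.70425542] 0.36547489389762294
```

View pics/c3.png

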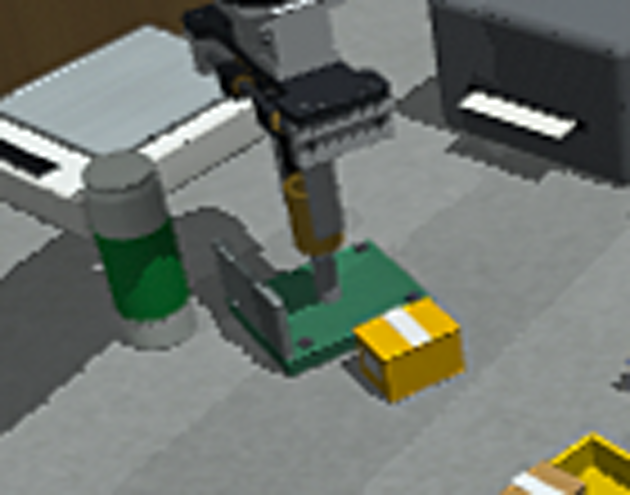

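The sleeve is above the pin, but the pin at about (326,270) looks slightly right of the sleeve's middle at about (320,235). I'll measure this offset more finely.

```bash
python3 - <<'E'
from h import *
z=np.load('pics/side3.npz');im,d=z['im'],z['d'];c=robot.camera_info('side')
a=cv2.resize(im[145:182,148:178],None,fx=16,fy=16,interpolation=cv2.INTER_NEAREST);cv2.imwrite('pics/c3b.png',a[:,:,::-1])
def pr(p): q=np.array(c['R'])@np.array(p)+np.array(c['t']); return (c['cx']+c['fx']*q[0]/q[2],c['cy']+c['fy']*q[1]/q[2],q[2])
for p in([510.7,306.8,56],[510.7,306.8,36],[510.7,306.8,16],[510.3,306.4,69],[510.3,306.4,119]): print(p,np.round(pr(p),2))
W=cloud('side',d)
from scipy.optimize import least_squares
def circ(P,r):
    return least_squares(lambda c:np.hypot(P[:,0]-c[0],P[:,1]-c[1])-r,P[:,:2].mean(0)+[10,15],loss='soft_l1').x
w=W.reshape(-1,3);w=w[~np.isnan(w[:,0])];hsv=cv2.cvtColor(im,cv2.COLOR_RGB2HSV)
b=W[(cv2.inRange(hsv,(8,120,50),(28,255,255))>0)]; b=b[np.hypot(b[:,0]-510,b[:,1]-306)<30]; b=b[b[:,2]>60]
print('sleeve',circ(b,18).round(1),len(b),b[:,2].min(),b.mean(0))
p=w[(np.hypot(w[:,0]-511,w[:,1]-307)<14)&(w[:,2]>24)&(w[:,2]<58)]; print('pin',circ(p,9).round(1),len(p),p.mean(0))
E
```

```text
[510.7, 306.8, 56] [ 161.41  166.31 1243.33]
[510.7, 306.8, 36] [ 162.37  171.32 1255.72]
[510.7, 306.8, 16] [ 163.32  176.23 1268.12]
[510.3, 306.4, 69] [ 160.75  163.11 1234.83]
[510.3, 306.4, 119] [ 158.22  149.97 1203.84]
sleeve [511.2 304.7] 91 68.56500774525979 [498.46932161 302.27152539  96.88898787]
pin [511.9 309.6] 49 [508.1283301  304.13992246  40.88989481]
```

View pics/c3b.png

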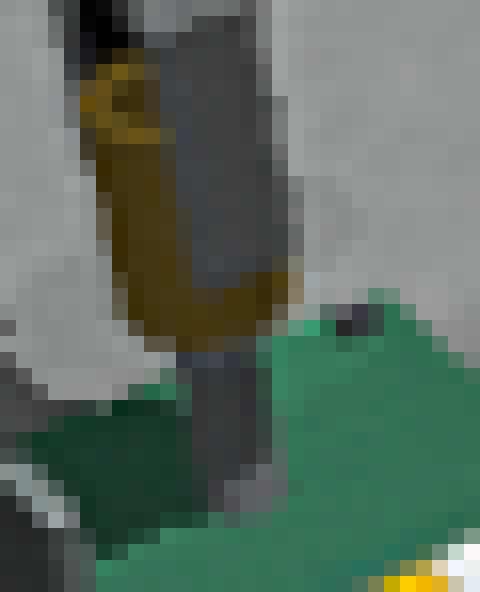

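Sleeve axis is about 160.8 px and the pin about 161.9 at its row, which matches the prediction to within about 0.5 px (1.5 mm). That is inside the taper's capture, so I descend gently while watching the force.

Call:
move_arm:
  plan:
    - {"jaw": 2,"tx": 0,"ty": 0.05,"tz": -0.5,"ax": 0,"ay": 0,"az": 0}
    - {"jaw": 2,"tx": 0,"ty": 0,"tz": -0.5,"ax": 0,"ay": 0,"az": 0}
    - {"jaw": 2,"tx": 0,"ty": 0,"tz": -0.4,"ax": 0,"ay": 0,"az": 0}
    - {"jaw": 2,"tx": 0,"ty": 0,"tz": -0.3,"ax": 0,"ay": 0,"az": 0}
    - {"jaw": 2,"tx": 0,"ty": 0,"tz": 0,"ax": 0,"ay": 0,"az": 0}

```text
time_s: 6.38
eef_pos: [510.4, 307.1, 66.8]
orientation: [[-0.001, 0.211, 0.977], [-0.0, 0.977, -0.211], [-1.0, -0.0, -0.001]]
ft_force: [0.8, -0.4, -1.9]
grip_width: 0.371
```

```bash
python3 -c "
from h import *
o=robot.observe();print(o['eef_pos'],o['ft_force'],o['ft_torque'])"
```

```text
[510.39155185 307.07298886  66.79849087] [ 0.81602081 -0.40001522 -1.88959895] [ 0.05967129 -0.00895892  0.04202967]
```

Call:
move_arm:
  plan:
    - {"jaw": 2,"tx": 0,"ty": 0,"tz": -0.3,"ax": 0,"ay": 0,"az": 0}
    - {"jaw": 2,"tx": 0,"ty": 0,"tz": -0.3,"ax": 0,"ay": 0,"az": 0}
    - {"jaw": 2,"tx": 0,"ty": 0,"tz": -0.3,"ax": 0,"ay": 0,"az": 0}
    - {"jaw": 2,"tx": 0,"ty": 0,"tz": -0.3,"ax": 0,"ay": 0,"az": 0}
    - {"jaw": 2,"tx": 0,"ty": 0,"tz": 0,"ax": 0,"ay": 0,"az": 0}

```text
time_s: 6.8
eef_pos: [510.4, 307.2, 54.8]
orientation: [[-0.001, 0.211, 0.977], [-0.0, 0.977, -0.211], [-1.0, -0.0, -0.0]]
ft_force: [-0.0, 1.7, -3.2]
grip_width: 0.369
```

Call:
move_arm:
  plan:
    - {"jaw": 2,"tx": 0,"ty": 0,"tz": -0.2,"ax": 0,"ay": 0,"az": 0}
    - {"jaw": 2,"tx": 0,"ty": 0,"tz": -0.2,"ax": 0,"ay": 0,"az": 0}
    - {"jaw": 2,"tx": 0,"ty": 0,"tz": -0.2,"ax": 0,"ay": 0,"az": 0}
    - {"jaw": 2,"tx": 0,"ty": 0,"tz": 0,"ax": 0,"ay": 0,"az": 0}

```text
time_s: 7.13
eef_pos: [511.4, 307.3, 51.6]
orientation: [[0.002, 0.211, 0.977], [0.001, 0.977, -0.211], [-1.0, 0.001, 0.002]]
ft_force: [-5.9, -5.5, 18.8]
grip_width: 0.371
```

The sleeve stopped at TCP z≈51.3, where a narrowed bore should (51). I'll back off, shift sideways and press again to rule out a jam.

Call:
move_arm:
  plan:
    - {"jaw": 2,"tx": 0,"ty": 0,"tz": 0.5,"ax": 0,"ay": 0,"az": 0}
    - {"jaw": 2,"tx": -0.1,"ty": -0.1,"tz": 0,"ax": 0,"ay": 0,"az": 0}
    - {"jaw": 2,"tx": 0,"ty": 0,"tz": 0,"ax": 0,"ay": 0,"az": 0}

```text
time_s: 7.38
eef_pos: [510.5, 306.9, 55.3]
orientation: [[0.003, 0.211, 0.977], [0.002, 0.977, -0.211], [-1.0, 0.003, 0.003]]
ft_force: [4.1, 4.3, 1.6]
grip_width: 0.368
```

Call:
move_arm:
  plan:
    - {"jaw": 2,"tx": 0,"ty": 0,"tz": -0.2,"ax": 0,"ay": 0,"az": 0}
    - {"jaw": 2,"tx": 0,"ty": 0,"tz": -0.2,"ax": 0,"ay": 0,"az": 0}
    - {"jaw": 2,"tx": 0,"ty": 0,"tz": -0.1,"ax": 0,"ay": 0,"az": 0}
    - {"jaw": 2,"tx": 0,"ty": 0,"tz": 0,"ax": 0,"ay": 0,"az": 0}

```text
time_s: 7.72
eef_pos: [510.6, 307.0, 51.5]
orientation: [[0.003, 0.211, 0.977], [0.002, 0.977, -0.211], [-1.0, 0.003, 0.003]]
ft_force: [-3.2, 0.5, 19.2]
grip_width: 0.366
```

```bash
python3 - <<'E'
from h import *
im,d=shot('side','side4')
o=robot.observe();print(o['eef_pos'],o['ft_force'],o['ft_torque'])
cv2.imwrite('pics/c4.png',cv2.resize(im[140:187,143:183],None,fx=12,fy=12,interpolation=cv2.INTER_NEAREST)[:,:,::-1])
E
```

```text
[510.63037161 306.97609072  51.57575263] [-3.86275512e+00  1.10294793e-02  1.90206551e+01] [0.20620202 0.5012115  0.04101873]
```

View pics/c4.png

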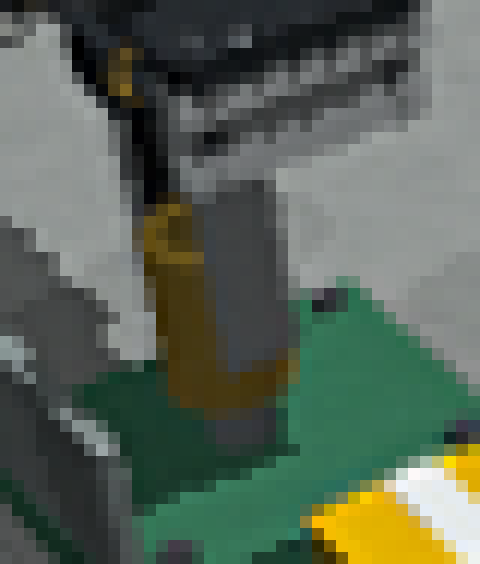

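The side view shows the sleeve halted with the pin visible below its rim at (245,430). Both presses stopped at z≈51.5 with about 19 N, so it is narrowed and goes in the yellow bin.

Call:
move_arm:
  plan:
    - {"jaw": 2,"tx": 0,"ty": 0,"tz": 0.8,"ax": 0,"ay": 0,"az": 0}
    - {"jaw": 2,"tx": 0,"ty": 0,"tz": 1.5,"ax": 0,"ay": 0,"az": 0}
    - {"jaw": 2,"tx": 0,"ty": 0,"tz": 2,"ax": 0,"ay": 0,"az": 0}
    - {"jaw": 2,"tx": 0,"ty": 0,"tz": 2,"ax": 0,"ay": 0,"az": 0}
    - {"jaw": 2,"tx": 0,"ty": 0,"tz": 1.8,"ax": 0,"ay": 0,"az": 0}
    - {"jaw": 2,"tx": 0,"ty": 0,"tz": 1,"ax": 0,"ay": 0,"az": 0}
    - {"jaw": 2,"tx": -0.2,"ty": -1.5,"tz": 0,"ax": 0,"ay": 0,"az": 0}
    - {"jaw": 2,"tx": -0.4,"ty": -3,"tz": 0,"ax": 0,"ay": 0,"az": -0.08}

```text
time_s: 8.43
eef_pos: [503.4, 262.3, 140.2]
orientation: [[0.0, 0.285, 0.958], [0.0, 0.958, -0.285], [-1.0, 0.0, 0.0]]
ft_force: [0.6, -1.9, -2.1]
grip_width: 0.368
```

Call:
move_arm:
  plan:
    - {"jaw": 2,"tx": -0.5,"ty": -3.4,"tz": 0,"ax": 0,"ay": 0,"az": -0.11}
    - {"jaw": 2,"tx": -0.5,"ty": -3.4,"tz": 0,"ax": 0,"ay": 0,"az": -0.11}
    - {"jaw": 2,"tx": -0.5,"ty": -3.4,"tz": 0,"ax": 0,"ay": 0,"az": -0.11}
    - {"jaw": 2,"tx": -0.5,"ty": -3.4,"tz": 0,"ax": 0,"ay": 0,"az": -0.11}
    - {"jaw": 2,"tx": -0.5,"ty": -3.4,"tz": 0,"ax": 0,"ay": 0,"az": -0.11}
    - {"jaw": 2,"tx": -0.5,"ty": -3.4,"tz": 0,"ax": 0,"ay": 0,"az": -0.11}
    - {"jaw": 2,"tx": -0.5,"ty": -3.4,"tz": 0,"ax": 0,"ay": 0,"az": -0.11}
    - {"jaw": 2,"tx": -0.5,"ty": -3.4,"tz": 0,"ax": 0,"ay": 0,"az": -0.11}

```text
time_s: 9.1
eef_pos: [462.7, -12.3, 139.9]
orientation: [[-0.001, 0.924, 0.383], [0.0, 0.383, -0.924], [-1.0, -0.001, -0.0]]
ft_force: [0.2, -0.4, -2.4]
grip_width: 0.367
```

Call:
move_arm:
  plan:
    - {"jaw": 2,"tx": -0.5,"ty": -3.2,"tz": 0,"ax": 0,"ay": 0,"az": -0.11}
    - {"jaw": 2,"tx": -0.4,"ty": -2.7,"tz": 0,"ax": 0,"ay": 0,"az": -0.11}
    - {"jaw": 2,"tx": -0.2,"ty": -1.2,"tz": 0,"ax": 0,"ay": 0,"az": -0.11}
    - {"jaw": 2,"tx": 0,"ty": 0,"tz": 0,"ax": 0,"ay": 0,"az": -0.09}
    - {"jaw": 2,"tx": 0,"ty": 0,"tz": 0,"ax": 0,"ay": 0,"az": 0}

```text
time_s: 9.52
eef_pos: [452.1, -82.5, 139.8]
orientation: [[-0.001, 1.0, -0.028], [0.0, -0.028, -1.0], [-1.0, -0.001, -0.0]]
ft_force: [-0.2, 0.7, -1.4]
grip_width: 0.366
```

Call:
move_arm:
  plan:
    - {"jaw": 2,"tx": 0,"ty": 0,"tz": -1.5,"ax": 0,"ay": 0,"az": 0}
    - {"jaw": 2,"tx": 0,"ty": 0,"tz": -2.5,"ax": 0,"ay": 0,"az": 0}
    - {"jaw": 2,"tx": 0,"ty": 0,"tz": -2.5,"ax": 0,"ay": 0,"az": 0}
    - {"jaw": 2,"tx": 0,"ty": 0,"tz": -2,"ax": 0,"ay": 0,"az": 0}
    - {"jaw": 2,"tx": 0,"ty": 0,"tz": -1.5,"ax": 0,"ay": 0,"az": 0}
    - {"jaw": 2,"tx": 0,"ty": 0,"tz": -1,"ax": 0,"ay": 0,"az": 0}
    - {"jaw": 2,"tx": 0,"ty": 0,"tz": -0.5,"ax": 0,"ay": 0,"az": 0}
    - {"jaw": 2,"tx": 0,"ty": 0,"tz": 0,"ax": 0,"ay": 0,"az": 0}

```text
time_s: 10.18
eef_pos: [452.2, -81.5, 24.7]
orientation: [[-0.001, 1.0, -0.02], [0.0, -0.02, -1.0], [-1.0, -0.002, -0.0]]
ft_force: [0.3, -0.7, -1.3]
grip_width: 0.368
```

Call:
move_arm:
  plan:
    - {"jaw": 2,"tx": 0,"ty": 0,"tz": -0.2,"ax": 0,"ay": 0,"az": 0}
    - {"jaw": 2,"tx": 0,"ty": 0,"tz": -0.1,"ax": 0,"ay": 0,"az": 0}
    - {"jaw": 2,"tx": 0,"ty": 0,"tz": 0,"ax": 0,"ay": 0,"az": 0}

```text
time_s: 10.43
eef_pos: [452.9, -81.9, 22.9]
orientation: [[0.001, 1.0, -0.022], [-0.0, -0.022, -1.0], [-1.0, 0.001, 0.0]]
ft_force: [0.9, 0.0, -0.8]
grip_width: 0.368
```

Call:
move_arm:
  plan:
    - {"jaw": 2,"tx": 0,"ty": 0,"tz": -0.15,"ax": 0,"ay": 0,"az": 0}
    - {"jaw": 2,"tx": 0,"ty": 0,"tz": -0.1,"ax": 0,"ay": 0,"az": 0}
    - {"jaw": 2,"tx": 0,"ty": 0,"tz": 0,"ax": 0,"ay": 0,"az": 0}

```text
time_s: 10.68
eef_pos: [453.1, -81.9, 20.8]
orientation: [[0.001, 1.0, -0.022], [-0.0, -0.022, -1.0], [-1.0, 0.001, 0.0]]
ft_force: [-2.3, 0.4, 8.9]
grip_width: 0.368
```

Call:
move_arm:
  plan:
    - {"jaw": 5.4,"tx": 0,"ty": 0,"tz": 0,"ax": 0,"ay": 0,"az": 0}
    - {"jaw": 5.4,"tx": 0,"ty": 0,"tz": 0,"ax": 0,"ay": 0,"az": 0}
    - {"jaw": 5.4,"tx": 0,"ty": 0,"tz": 0,"ax": 0,"ay": 0,"az": 0}
    - {"jaw": 5.4,"tx": 0,"ty": 0,"tz": 0,"ax": 0,"ay": 0,"az": 0}
    - {"jaw": 5.4,"tx": 0,"ty": 0,"tz": 0,"ax": 0,"ay": 0,"az": 0}

```text
time_s: 11.1
eef_pos: [452.6, -81.8, 19.9]
orientation: [[-0.0, 1.0, -0.022], [-0.0, -0.022, -1.0], [-1.0, -0.0, 0.0]]
ft_force: [0.3, -0.5, 0.0]
grip_width: 0.572
```

Call:
move_arm:
  plan:
    - {"jaw": 5.4,"tx": 0,"ty": 0,"tz": 0.5,"ax": 0,"ay": 0,"az": 0}
    - {"jaw": 5.4,"tx": 0,"ty": 0,"tz": 1,"ax": 0,"ay": 0,"az": 0}
    - {"jaw": 5.4,"tx": 0,"ty": 0,"tz": 2,"ax": 0,"ay": 0,"az": 0}
    - {"jaw": 5.4,"tx": 0,"ty": 0,"tz": 2.5,"ax": 0,"ay": 0,"az": 0}
    - {"jaw": 5.4,"tx": 0,"ty": 0,"tz": 2.5,"ax": 0,"ay": 0,"az": 0}
    - {"jaw": 5.4,"tx": 0,"ty": 0,"tz": 1.5,"ax": 0,"ay": 0,"az": 0}
    - {"jaw": 5.4,"tx": 0,"ty": 0,"tz": 0.4,"ax": 0,"ay": 0,"az": 0}

```text
time_s: 11.68
eef_pos: [453.7, -82.1, 127.3]
orientation: [[0.005, 1.0, -0.022], [-0.001, -0.022, -1.0], [-1.0, 0.005, 0.001]]
ft_force: [0.4, 0.5, -0.4]
grip_width: 0.574
```

```bash
python3 - <<'E'
from h import *
im,d=shot('side','side5')
o=robot.observe();print(o['eef_pos'],o['ft_force'],o['grip_width'])
cv2.imwrite('pics/c5.png',cv2.resize(im[150:320,180:380],None,fx=3.5,fy=3.5)[:,:,::-1])
E
```

```text
[453.45556901 -81.99480012 126.33195408] [1.01288775 0.04881672 0.09035119] 0.57292151621174
```

View pics/c5.png

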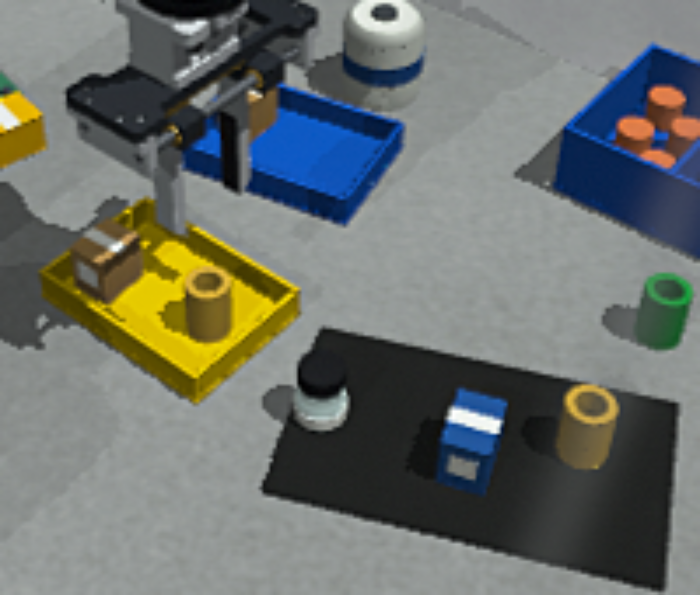

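The side view shows the first sleeve standing released in the yellow bin at (208,305) with everything else in place. Next is the second sleeve.

Call:
move_arm:
  plan:
    - {"jaw": 6,"tx": 0.8,"ty": -2.8,"tz": 0,"ax": 0,"ay": 0,"az": 0.055}
    - {"jaw": 6,"tx": 1,"ty": -3.8,"tz": 0,"ax": 0,"ay": 0,"az": 0.055}
    - {"jaw": 6,"tx": 1,"ty": -3.8,"tz": 0,"ax": 0,"ay": 0,"az": 0.055}
    - {"jaw": 6,"tx": 1,"ty": -3.8,"tz": 0,"ax": 0,"ay": 0,"az": 0.055}
    - {"jaw": 6,"tx": 1,"ty": -3.8,"tz": 0,"ax": 0,"ay": 0,"az": 0.055}
    - {"jaw": 6,"tx": 1,"ty": -3.8,"tz": 0,"ax": 0,"ay": 0,"az": 0.055}
    - {"jaw": 6,"tx": 1,"ty": -3.8,"tz": 0,"ax": 0,"ay": 0,"az": 0.055}
    - {"jaw": 6,"tx": 0.8,"ty": -2.4,"tz": 0,"ax": 0,"ay": 0,"az": 0.055}

```text
time_s: 12.4
eef_pos: [528.1, -364.8, 122.4]
orientation: [[-0.001, 0.913, 0.407], [0.001, 0.407, -0.913], [-1.0, -0.001, -0.001]]
ft_force: [0.1, 0.3, 0.2]
grip_width: 0.642
```

Call:
move_arm:
  plan:
    - {"jaw": 6,"tx": 0,"ty": 0,"tz": 0,"ax": 0,"ay": 0,"az": 0}
    - {"jaw": 6,"tx": 0,"ty": 0,"tz": 0,"ax": 0,"ay": 0,"az": 0}
    - {"jaw": 6,"tx": 0,"ty": 0,"tz": 0,"ax": 0,"ay": 0,"az": 0}

```text
time_s: 12.65
eef_pos: [528.2, -360.9, 122.9]
orientation: [[-0.001, 0.914, 0.405], [0.001, 0.405, -0.914], [-1.0, -0.001, -0.002]]
ft_force: [-0.2, 0.4, -0.1]
grip_width: 0.638
```

```bash
python3 - <<'E'
from h import *
o=robot.observe();print(o['eef_pos'],o['ft_force'],o['grip_width'])
E
```

```text
[ 528.21227576 -360.92476519  122.86507909] [-0.212863    0.35037015 -0.09489879] 0.6384982744598617
```

Call:
move_arm:
  plan:
    - {"jaw": 6,"tx": 0.1,"ty": -0.1,"tz": -1.5,"ax": 0,"ay": 0,"az": -0.01}
    - {"jaw": 6,"tx": 0,"ty": 0,"tz": -2,"ax": 0,"ay": 0,"az": 0}
    - {"jaw": 6,"tx": 0,"ty": 0,"tz": -2,"ax": 0,"ay": 0,"az": 0}
    - {"jaw": 6,"tx": 0,"ty": 0,"tz": -1.6,"ax": 0,"ay": 0,"az": 0}
    - {"jaw": 6,"tx": 0,"ty": 0,"tz": -1.2,"ax": 0,"ay": 0,"az": 0}
    - {"jaw": 6,"tx": 0,"ty": 0,"tz": -1,"ax": 0,"ay": 0,"az": 0}
    - {"jaw": 6,"tx": 0,"ty": 0,"tz": -0.9,"ax": 0,"ay": 0,"az": 0}
    - {"jaw": 6,"tx": 0,"ty": 0,"tz": 0,"ax": 0,"ay": 0,"az": 0}

```text
time_s: 13.32
eef_pos: [529.1, -362.1, 20.4]
orientation: [[-0.002, 0.918, 0.397], [0.001, 0.397, -0.918], [-1.0, -0.001, -0.002]]
ft_force: [0.0, -0.5, -0.3]
grip_width: 0.64
```

Call:
move_arm:
  plan:
    - {"jaw": 6,"tx": 0,"ty": 0,"tz": 0,"ax": 0,"ay": 0,"az": 0}

```text
time_s: 13.4
eef_pos: [529.7, -362.7, 22.1]
orientation: [[0.0, 0.918, 0.397], [-0.0, 0.397, -0.918], [-1.0, 0.0, 0.0]]
ft_force: [0.2, -0.6, 1.2]
grip_width: 0.639
```

Call:
move_arm:
  plan:
    - {"jaw": 2,"tx": 0,"ty": 0,"tz": 0,"ax": 0,"ay": 0,"az": 0}
    - {"jaw": 2,"tx": 0,"ty": 0,"tz": 0,"ax": 0,"ay": 0,"az": 0}
    - {"jaw": 2,"tx": 0,"ty": 0,"tz": 0,"ax": 0,"ay": 0,"az": 0}
    - {"jaw": 2,"tx": 0,"ty": 0,"tz": 0,"ax": 0,"ay": 0,"az": 0}
    - {"jaw": 2,"tx": 0,"ty": 0,"tz": 0,"ax": 0,"ay": 0,"az": 0}
    - {"jaw": 2,"tx": 0,"ty": 0,"tz": 0,"ax": 0,"ay": 0,"az": 0}
    - {"jaw": 2,"tx": 0,"ty": 0,"tz": 0,"ax": 0,"ay": 0,"az": 0}

```text
time_s: 13.98
eef_pos: [529.9, -363.0, 22.5]
orientation: [[0.001, 0.918, 0.397], [-0.0, 0.397, -0.918], [-1.0, 0.001, 0.001]]
ft_force: [-0.4, 1.1, 5.1]
grip_width: 0.38
```

Call:
move_arm:
  plan:
    - {"jaw": 2,"tx": 0,"ty": 0,"tz": 0.5,"ax": 0,"ay": 0,"az": 0}
    - {"jaw": 2,"tx": 0,"ty": 0,"tz": 1,"ax": 0,"ay": 0,"az": 0}
    - {"jaw": 2,"tx": 0,"ty": 0,"tz": 2,"ax": 0,"ay": 0,"az": 0}
    - {"jaw": 2,"tx": 0,"ty": 0,"tz": 2.5,"ax": 0,"ay": 0,"az": 0}
    - {"jaw": 2,"tx": 0,"ty": 0,"tz": 2.5,"ax": 0,"ay": 0,"az": 0}
    - {"jaw": 2,"tx": 0,"ty": 0,"tz": 2,"ax": 0,"ay": 0,"az": 0}
    - {"jaw": 2,"tx": 0,"ty": 0,"tz": 1,"ax": 0,"ay": 0,"az": 0}
    - {"jaw": 2,"tx": 0,"ty": 0,"tz": 0,"ax": 0,"ay": 0,"az": 0}

```text
time_s: 14.65
eef_pos: [530.2, -363.3, 139.6]
orientation: [[0.003, 0.918, 0.397], [-0.002, 0.397, -0.918], [-1.0, 0.002, 0.003]]
ft_force: [0.7, 0.4, -1.0]
grip_width: 0.383
```

```bash
python3 - <<'E'
from h import *
im,d=shot('side','side6')
o=robot.observe();print(o['eef_pos'],o['ft_force'],o['grip_width'])
cv2.imwrite('pics/c6.png',cv2.resize(im[150:320,200:400],None,fx=3,fy=3)[:,:,::-1])
E
```

```text
[ 529.70579616 -362.89977702  137.48488554] [ 0.51701352 -0.22542298 -2.28581065] 0.3847569321482071
```

View pics/c6.png

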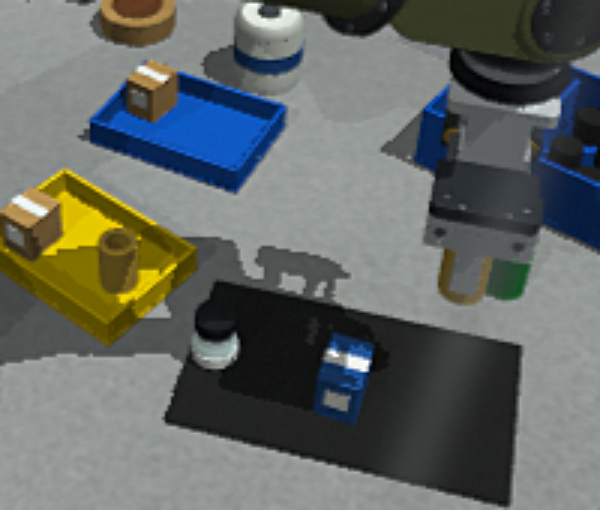

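The second brass sleeve is held at (462,275) in the crop, with the green decoy behind it still on the bench. Carrying it to the pin.

Call:
move_arm:
  plan:
    - {"jaw": 2,"tx": -0.1,"ty": 2.5,"tz": 0,"ax": 0,"ay": 0,"az": 0.119}
    - {"jaw": 2,"tx": -0.1,"ty": 3.5,"tz": 0,"ax": 0,"ay": 0,"az": 0.119}
    - {"jaw": 2,"tx": -0.1,"ty": 3.8,"tz": 0,"ax": 0,"ay": 0,"az": 0.119}
    - {"jaw": 2,"tx": -0.1,"ty": 3.8,"tz": 0,"ax": 0,"ay": 0,"az": 0.119}
    - {"jaw": 2,"tx": -0.1,"ty": 3.8,"tz": 0,"ax": 0,"ay": 0,"az": 0.119}
    - {"jaw": 2,"tx": -0.1,"ty": 3.8,"tz": 0,"ax": 0,"ay": 0,"az": 0.119}
    - {"jaw": 2,"tx": -0.1,"ty": 3.8,"tz": 0,"ax": 0,"ay": 0,"az": 0.119}
    - {"jaw": 2,"tx": -0.1,"ty": 3.8,"tz": 0,"ax": 0,"ay": 0,"az": 0.119}

```text
time_s: 15.37
eef_pos: [520.4, -72.9, 135.3]
orientation: [[-0.003, 0.204, 0.979], [0.001, 0.979, -0.204], [-1.0, -0.0, -0.003]]
ft_force: [0.7, -0.1, -3.5]
grip_width: 0.385
```

Call:
move_arm:
  plan:
    - {"jaw": 2,"tx": -0.1,"ty": 3.8,"tz": 0,"ax": 0,"ay": 0,"az": 0}
    - {"jaw": 2,"tx": -0.1,"ty": 3.8,"tz": 0,"ax": 0,"ay": 0,"az": 0}
    - {"jaw": 2,"tx": -0.1,"ty": 3.8,"tz": 0,"ax": 0,"ay": 0,"az": 0}
    - {"jaw": 2,"tx": -0.1,"ty": 3.8,"tz": 0,"ax": 0,"ay": 0,"az": 0}
    - {"jaw": 2,"tx": -0.1,"ty": 3.8,"tz": 0,"ax": 0,"ay": 0,"az": 0}
    - {"jaw": 2,"tx": -0.1,"ty": 3.8,"tz": 0,"ax": 0,"ay": 0,"az": 0}
    - {"jaw": 2,"tx": -0.1,"ty": 3.8,"tz": 0,"ax": 0,"ay": 0,"az": 0}
    - {"jaw": 2,"tx": -0.1,"ty": 3.8,"tz": 0,"ax": 0,"ay": 0,"az": 0}

```text
time_s: 16.03
eef_pos: [512.5, 230.8, 135.2]
orientation: [[-0.003, 0.209, 0.978], [-0.001, 0.978, -0.209], [-1.0, -0.001, -0.002]]
ft_force: [0.3, 0.1, -2.2]
grip_width: 0.385
```

Call:
move_arm:
  plan:
    - {"jaw": 2,"tx": -0.1,"ty": 3.5,"tz": 0,"ax": 0,"ay": 0,"az": 0}
    - {"jaw": 2,"tx": -0.1,"ty": 2.5,"tz": 0,"ax": 0,"ay": 0,"az": 0}
    - {"jaw": 2,"tx": 0,"ty": 1.2,"tz": 0,"ax": 0,"ay": 0,"az": 0}
    - {"jaw": 2,"tx": 0,"ty": 0,"tz": 0,"ax": 0,"ay": 0,"az": 0}
    - {"jaw": 2,"tx": 0,"ty": 0,"tz": 0,"ax": 0,"ay": 0,"az": 0}

```text
time_s: 16.45
eef_pos: [511.2, 300.7, 135.6]
orientation: [[-0.002, 0.209, 0.978], [-0.001, 0.978, -0.209], [-1.0, -0.002, -0.002]]
ft_force: [0.7, 0.6, -3.3]
grip_width: 0.378
```

```bash
python3 - <<'E'
from h import *
o=robot.observe();print(o['eef_pos'],o['ft_force'],o['grip_width'])
E
```

```text
[511.18640007 300.65550964 135.63327919] [ 0.71155357  0.63718795 -3.28469175] 0.37751819115698476
```

Call:
move_arm:
  plan:
    - {"jaw": 2,"tx": 0,"ty": 0.63,"tz": -1.5,"ax": 0,"ay": 0,"az": 0}
    - {"jaw": 2,"tx": 0,"ty": 0,"tz": -2,"ax": 0,"ay": 0,"az": 0}
    - {"jaw": 2,"tx": 0,"ty": 0,"tz": -1.2,"ax": 0,"ay": 0,"az": 0}
    - {"jaw": 2,"tx": 0,"ty": 0,"tz": -0.5,"ax": 0,"ay": 0,"az": 0}
    - {"jaw": 2,"tx": 0,"ty": 0,"tz": 0,"ax": 0,"ay": 0,"az": 0}
    - {"jaw": 2,"tx": 0,"ty": 0,"tz": 0,"ax": 0,"ay": 0,"az": 0}

```text
time_s: 16.95
eef_pos: [512.0, 307.0, 85.4]
orientation: [[0.0, 0.21, 0.978], [0.0, 0.978, -0.21], [-1.0, 0.0, 0.0]]
ft_force: [0.5, 1.0, -2.1]
grip_width: 0.383
```

```bash
python3 - <<'E'
from h import *
im,d=shot('side','side7')
o=robot.observe();print(o['eef_pos'],o['ft_force'],o['grip_width'])
z=np.load('pics/side3.npz')['im']
f=lambda i:cv2.resize(i[145:182,148:178],None,fx=13,fy=13,interpolation=cv2.INTER_NEAREST)
cv2.imwrite('pics/c7.png',np.hstack([f(z),f(im)])[:,:,::-1])
E
```

```text
[512.12934988 307.22954401  85.83584291] [ 0.4443147   0.29222358 -1.68486874] 0.3858182697360372
```

View pics/c7.png

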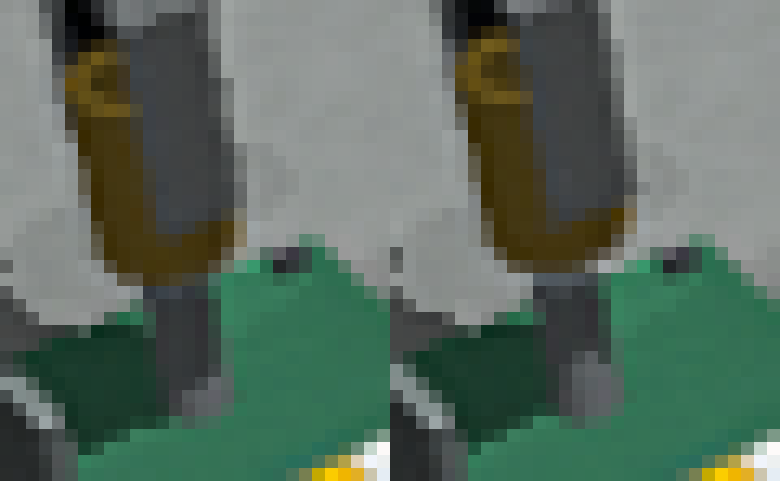

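The alignment looks the same as for the first sleeve (left panel first, right panel second). Descending the same way with a small x trim.

Call:
move_arm:
  plan:
    - {"jaw": 2,"tx": -0.08,"ty": 0,"tz": -0.5,"ax": 0,"ay": 0,"az": 0}
    - {"jaw": 2,"tx": 0,"ty": 0,"tz": -0.5,"ax": 0,"ay": 0,"az": 0}
    - {"jaw": 2,"tx": 0,"ty": 0,"tz": -0.4,"ax": 0,"ay": 0,"az": 0}
    - {"jaw": 2,"tx": 0,"ty": 0,"tz": -0.4,"ax": 0,"ay": 0,"az": 0}
    - {"jaw": 2,"tx": 0,"ty": 0,"tz": 0,"ax": 0,"ay": 0,"az": 0}
    - {"jaw": 2,"tx": 0,"ty": 0,"tz": 0,"ax": 0,"ay": 0,"az": 0}

```text
time_s: 17.5
eef_pos: [510.7, 307.5, 66.7]
orientation: [[-0.0, 0.209, 0.978], [-0.0, 0.978, -0.209], [-1.0, -0.0, -0.0]]
ft_force: [0.7, 0.6, -1.8]
grip_width: 0.379
```

Call:
move_arm:
  plan:
    - {"jaw": 2,"tx": 0,"ty": 0,"tz": -0.3,"ax": 0,"ay": 0,"az": 0}
    - {"jaw": 2,"tx": 0,"ty": 0,"tz": -0.3,"ax": 0,"ay": 0,"az": 0}
    - {"jaw": 2,"tx": 0,"ty": 0,"tz": -0.3,"ax": 0,"ay": 0,"az": 0}
    - {"jaw": 2,"tx": 0,"ty": 0,"tz": -0.3,"ax": 0,"ay": 0,"az": 0}
    - {"jaw": 2,"tx": 0,"ty": 0,"tz": 0,"ax": 0,"ay": 0,"az": 0}

```text
time_s: 17.92
eef_pos: [510.5, 307.3, 54.2]
orientation: [[-0.001, 0.209, 0.978], [-0.0, 0.978, -0.209], [-1.0, -0.001, -0.001]]
ft_force: [-1.5, -0.7, -1.4]
grip_width: 0.383
```

Call:
move_arm:
  plan:
    - {"jaw": 2,"tx": 0,"ty": 0,"tz": -0.2,"ax": 0,"ay": 0,"az": 0}
    - {"jaw": 2,"tx": 0,"ty": 0,"tz": -0.2,"ax": 0,"ay": 0,"az": 0}
    - {"jaw": 2,"tx": 0,"ty": 0,"tz": -0.2,"ax": 0,"ay": 0,"az": 0}
    - {"jaw": 2,"tx": 0,"ty": 0,"tz": 0,"ax": 0,"ay": 0,"az": 0}

```text
time_s: 18.25
eef_pos: [510.7, 307.4, 48.5]
orientation: [[-0.001, 0.209, 0.978], [-0.0, 0.978, -0.209], [-1.0, -0.0, -0.0]]
ft_force: [0.1, -0.4, -2.1]
grip_width: 0.383
```

It passed the 51 stop with no force. Continuing towards home, expected at z≈31.

Call:
move_arm:
  plan:
    - {"jaw": 2,"tx": 0,"ty": 0,"tz": -0.3,"ax": 0,"ay": 0,"az": 0}
    - {"jaw": 2,"tx": 0,"ty": 0,"tz": -0.3,"ax": 0,"ay": 0,"az": 0}
    - {"jaw": 2,"tx": 0,"ty": 0,"tz": -0.3,"ax": 0,"ay": 0,"az": 0}
    - {"jaw": 2,"tx": 0,"ty": 0,"tz": -0.3,"ax": 0,"ay": 0,"az": 0}
    - {"jaw": 2,"tx": 0,"ty": 0,"tz": 0,"ax": 0,"ay": 0,"az": 0}

```text
time_s: 18.67
eef_pos: [510.5, 307.3, 36.1]
orientation: [[-0.001, 0.209, 0.978], [-0.001, 0.978, -0.209], [-1.0, -0.001, -0.001]]
ft_force: [0.3, -0.7, -2.6]
grip_width: 0.383
```

Call:
move_arm:
  plan:
    - {"jaw": 2,"tx": 0,"ty": 0,"tz": -0.2,"ax": 0,"ay": 0,"az": 0}
    - {"jaw": 2,"tx": 0,"ty": 0,"tz": -0.2,"ax": 0,"ay": 0,"az": 0}
    - {"jaw": 2,"tx": 0,"ty": 0,"tz": -0.2,"ax": 0,"ay": 0,"az": 0}
    - {"jaw": 2,"tx": 0,"ty": 0,"tz": 0,"ax": 0,"ay": 0,"az": 0}

```text
time_s: 19.0
eef_pos: [511.1, 307.6, 32.4]
orientation: [[0.001, 0.209, 0.978], [0.0, 0.978, -0.209], [-1.0, 0.0, 0.001]]
ft_force: [-6.5, -3.2, 13.6]
grip_width: 0.379
```

```bash
python3 - <<'E'
from h import *
im,d=shot('side','side8')
o=robot.observe();print(o['eef_pos'],o['ft_force'])
cv2.imwrite('pics/c8.png',cv2.resize(im[140:187,143:183],None,fx=12,fy=12,interpolation=cv2.INTER_NEAREST)[:,:,::-1])
E
```

```text
[511.11630331 307.59437947  32.41150774] [-6.1004968  -3.60456902 13.71065284]
```

View pics/c8.png

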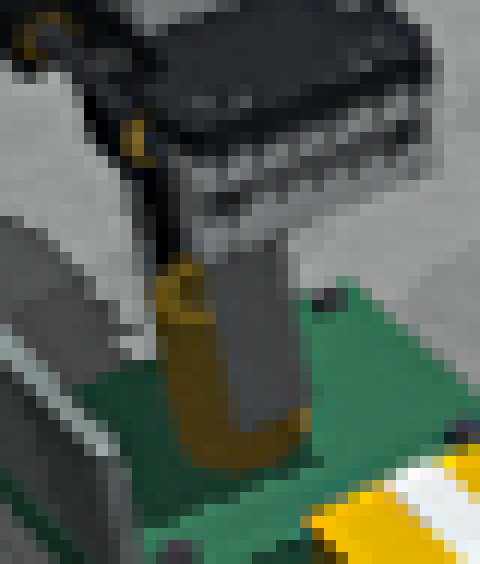

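The sleeve's rim sits on the green base at (250,465) with no pin visible, and the contact height of 32.4 matches home. It goes in the blue bin, at about (665,-36) with jaws at 11.3°.

Call:
move_arm:
  plan:
    - {"jaw": 2,"tx": 0,"ty": 0,"tz": 0.8,"ax": 0,"ay": 0,"az": 0}
    - {"jaw": 2,"tx": 0,"ty": 0,"tz": 1.5,"ax": 0,"ay": 0,"az": 0}
    - {"jaw": 2,"tx": 0,"ty": 0,"tz": 2,"ax": 0,"ay": 0,"az": 0}
    - {"jaw": 2,"tx": 0,"ty": 0,"tz": 2.2,"ax": 0,"ay": 0,"az": 0}
    - {"jaw": 2,"tx": 0,"ty": 0,"tz": 2.2,"ax": 0,"ay": 0,"az": 0}
    - {"jaw": 2,"tx": 0,"ty": 0,"tz": 1.6,"ax": 0,"ay": 0,"az": 0}
    - {"jaw": 2,"tx": 0,"ty": 0,"tz": 0.8,"ax": 0,"ay": 0,"az": 0}
    - {"jaw": 2,"tx": 0.7,"ty": -1.6,"tz": 0,"ax": 0,"ay": 0,"az": -0.05}

```text
time_s: 19.72
eef_pos: [517.7, 293.4, 144.0]
orientation: [[0.003, 0.255, 0.967], [0.002, 0.967, -0.255], [-1.0, 0.003, 0.002]]
ft_force: [0.4, -0.0, -2.4]
grip_width: 0.381
```

Call:
move_arm:
  plan:
    - {"jaw": 2,"tx": 1.4,"ty": -3.1,"tz": 0,"ax": 0,"ay": 0,"az": -0.11}
    - {"jaw": 2,"tx": 1.4,"ty": -3.1,"tz": 0,"ax": 0,"ay": 0,"az": -0.11}
    - {"jaw": 2,"tx": 1.4,"ty": -3.1,"tz": 0,"ax": 0,"ay": 0,"az": -0.11}
    - {"jaw": 2,"tx": 1.4,"ty": -3.1,"tz": 0,"ax": 0,"ay": 0,"az": -0.11}
    - {"jaw": 2,"tx": 1.4,"ty": -3.1,"tz": 0,"ax": 0,"ay": 0,"az": -0.11}
    - {"jaw": 2,"tx": 1.4,"ty": -3.1,"tz": 0,"ax": 0,"ay": 0,"az": -0.11}
    - {"jaw": 2,"tx": 1.4,"ty": -3.1,"tz": 0,"ax": 0,"ay": 0,"az": -0.11}
    - {"jaw": 2,"tx": 1.4,"ty": -3.1,"tz": 0,"ax": 0,"ay": 0,"az": -0.11}

```text
time_s: 20.38
eef_pos: [630.1, 41.8, 141.4]
orientation: [[-0.001, 0.911, 0.412], [0.0, 0.412, -0.911], [-1.0, -0.001, -0.0]]
ft_force: [-0.6, 0.2, -2.0]
grip_width: 0.38
```

Call:
move_arm:
  plan:
    - {"jaw": 2,"tx": 1.4,"ty": -3.1,"tz": 0,"ax": 0,"ay": 0,"az": -0.11}
    - {"jaw": 2,"tx": 1.2,"ty": -2.7,"tz": 0,"ax": 0,"ay": 0,"az": -0.11}
    - {"jaw": 2,"tx": 0.8,"ty": -2,"tz": 0,"ax": 0,"ay": 0,"az": -0.014}
    - {"jaw": 2,"tx": 0,"ty": 0,"tz": 0,"ax": 0,"ay": 0,"az": 0}
    - {"jaw": 2,"tx": 0,"ty": 0,"tz": 0,"ax": 0,"ay": 0,"az": 0}
    - {"jaw": 2,"tx": 0,"ty": 0,"tz": 0,"ax": 0,"ay": 0,"az": 0}

```text
time_s: 20.88
eef_pos: [663.4, -33.8, 141.4]
orientation: [[-0.001, 0.981, 0.196], [0.0, 0.196, -0.981], [-1.0, -0.001, -0.0]]
ft_force: [-0.7, 0.2, -2.0]
grip_width: 0.383
```

Call:
move_arm:
  plan:
    - {"jaw": 2,"tx": 0.1,"ty": -0.2,"tz": -1.5,"ax": 0,"ay": 0,"az": 0}
    - {"jaw": 2,"tx": 0,"ty": 0,"tz": -2.5,"ax": 0,"ay": 0,"az": 0}
    - {"jaw": 2,"tx": 0,"ty": 0,"tz": -2.5,"ax": 0,"ay": 0,"az": 0}
    - {"jaw": 2,"tx": 0,"ty": 0,"tz": -2,"ax": 0,"ay": 0,"az": 0}
    - {"jaw": 2,"tx": 0,"ty": 0,"tz": -1.6,"ax": 0,"ay": 0,"az": 0}
    - {"jaw": 2,"tx": 0,"ty": 0,"tz": -1,"ax": 0,"ay": 0,"az": 0}
    - {"jaw": 2,"tx": 0,"ty": 0,"tz": -0.5,"ax": 0,"ay": 0,"az": 0}
    - {"jaw": 2,"tx": 0,"ty": 0,"tz": 0,"ax": 0,"ay": 0,"az": 0}

```text
time_s: 21.55
eef_pos: [664.5, -35.8, 25.4]
orientation: [[-0.001, 0.981, 0.196], [0.0, 0.196, -0.981], [-1.0, -0.001, -0.0]]
ft_force: [0.0, -0.3, -1.7]
grip_width: 0.385
```

Call:
move_arm:
  plan:
    - {"jaw": 2,"tx": 0,"ty": 0,"tz": -0.1,"ax": 0,"ay": 0,"az": 0}
    - {"jaw": 2,"tx": 0,"ty": 0,"tz": -0.1,"ax": 0,"ay": 0,"az": 0}
    - {"jaw": 2,"tx": 0,"ty": 0,"tz": 0,"ax": 0,"ay": 0,"az": 0}

```text
time_s: 21.8
eef_pos: [665.2, -36.5, 24.8]
orientation: [[0.001, 0.981, 0.195], [-0.0, 0.195, -0.981], [-1.0, 0.001, 0.0]]
ft_force: [0.1, -0.4, -2.4]
grip_width: 0.382
```

Call:
move_arm:
  plan:
    - {"jaw": 2,"tx": 0,"ty": 0,"tz": -0.15,"ax": 0,"ay": 0,"az": 0}
    - {"jaw": 2,"tx": 0,"ty": 0,"tz": -0.1,"ax": 0,"ay": 0,"az": 0}
    - {"jaw": 2,"tx": 0,"ty": 0,"tz": -0.1,"ax": 0,"ay": 0,"az": 0}
    - {"jaw": 2,"tx": 0,"ty": 0,"tz": 0,"ax": 0,"ay": 0,"az": 0}

```text
time_s: 22.13
eef_pos: [665.0, -36.6, 21.5]
orientation: [[0.001, 0.981, 0.195], [-0.0, 0.195, -0.981], [-1.0, 0.001, 0.0]]
ft_force: [-4.4, -0.4, 5.6]
grip_width: 0.382
```

Floor contact (5.6 N). Releasing and lifting.

Call:
move_arm:
  plan:
    - {"jaw": 5.4,"tx": 0,"ty": 0,"tz": 0,"ax": 0,"ay": 0,"az": 0}
    - {"jaw": 5.4,"tx": 0,"ty": 0,"tz": 0,"ax": 0,"ay": 0,"az": 0}
    - {"jaw": 5.4,"tx": 0,"ty": 0,"tz": 0,"ax": 0,"ay": 0,"az": 0}
    - {"jaw": 5.4,"tx": 0,"ty": 0,"tz": 0,"ax": 0,"ay": 0,"az": 0}
    - {"jaw": 5.4,"tx": 0,"ty": 0,"tz": 0,"ax": 0,"ay": 0,"az": 0}
    - {"jaw": 5.4,"tx": 0,"ty": 0,"tz": 0,"ax": 0,"ay": 0,"az": 0}

```text
time_s: 22.63
eef_pos: [664.8, -36.5, 20.4]
orientation: [[-0.0, 0.981, 0.195], [-0.0, 0.195, -0.981], [-1.0, -0.0, -0.0]]
ft_force: [0.2, 1.3, -0.5]
grip_width: 0.576
```

Call:
move_arm:
  plan:
    - {"jaw": 5.4,"tx": 0,"ty": 0,"tz": 0.5,"ax": 0,"ay": 0,"az": 0}
    - {"jaw": 5.4,"tx": 0,"ty": 0,"tz": 1,"ax": 0,"ay": 0,"az": 0}
    - {"jaw": 5.4,"tx": 0,"ty": 0,"tz": 2,"ax": 0,"ay": 0,"az": 0}
    - {"jaw": 5.4,"tx": 0,"ty": 0,"tz": 3,"ax": 0,"ay": 0,"az": 0}
    - {"jaw": 5.4,"tx": 0,"ty": 0,"tz": 3,"ax": 0,"ay": 0,"az": 0}
    - {"jaw": 5.4,"tx": 0,"ty": 0,"tz": 3,"ax": 0,"ay": 0,"az": 0}
    - {"jaw": 5.4,"tx": 0,"ty": 0,"tz": 2,"ax": 0,"ay": 0,"az": 0}
    - {"jaw": 5.4,"tx": 0,"ty": 0,"tz": 1,"ax": 0,"ay": 0,"az": 0}

```text
time_s: 23.3
eef_pos: [665.7, -36.6, 180.0]
orientation: [[0.005, 0.981, 0.195], [-0.001, 0.195, -0.981], [-1.0, 0.005, 0.002]]
ft_force: [0.6, 0.9, 1.3]
grip_width: 0.578
```

Call:
move_arm:
  plan:
    - {"jaw": 5.4,"tx": -3,"ty": 1,"tz": 0,"ax": 0,"ay": 0,"az": 0}
    - {"jaw": 5.4,"tx": -4,"ty": 1,"tz": 0,"ax": 0,"ay": 0,"az": 0}
    - {"jaw": 5.4,"tx": -4,"ty": 1,"tz": 0,"ax": 0,"ay": 0,"az": 0}
    - {"jaw": 5.4,"tx": -4,"ty": 1,"tz": 0,"ax": 0,"ay": 0,"az": 0}
    - {"jaw": 5.4,"tx": -4,"ty": 1,"tz": 0,"ax": 0,"ay": 0,"az": 0}
    - {"jaw": 5.4,"tx": -4,"ty": 1,"tz": 0,"ax": 0,"ay": 0,"az": 0}
    - {"jaw": 5.4,"tx": -3,"ty": 1,"tz": 0,"ax": 0,"ay": 0,"az": 0}
    - {"jaw": 5.4,"tx": 0,"ty": 0,"tz": 0,"ax": 0,"ay": 0,"az": 0}

```text
time_s: 23.97
eef_pos: [400.7, 34.6, 175.4]
orientation: [[-0.001, 0.981, 0.196], [0.0, 0.196, -0.981], [-1.0, -0.001, -0.0]]
ft_force: [-0.6, -1.3, -0.9]
grip_width: 0.572
```

```bash
python3 - <<'E'
from h import *
im,d=shot('side','side9');im2,d2=shot('top','top9')
o=robot.observe();print(o['time_s'],o['eef_pos'],o['ft_force'])
cv2.imwrite('pics/c9.png',cv2.resize(im[120:310,90:390],None,fx=2.6,fy=2.6)[:,:,::-1])
E
```

```text
24.0667 [404.66131867  33.67557544 176.00953204] [0.62646537 0.53138018 0.49948554]
```

View pics/c9.png

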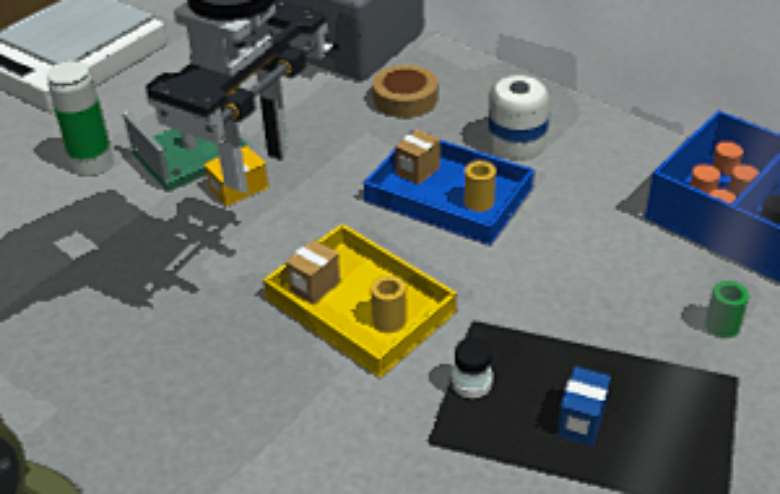

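View pics/top9.png

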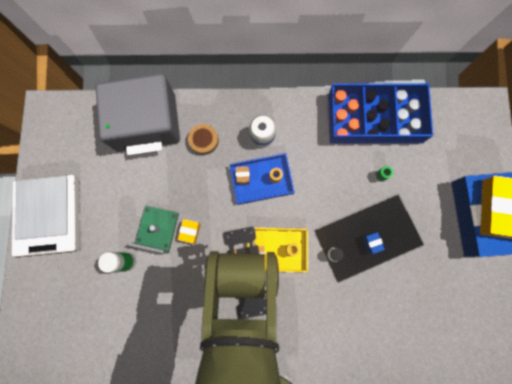

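Both sleeves stand upright and released: yellow bin at side-crop (388,305), blue bin at (480,187). The bystanders are where they were, and the gripper is at z≈176 clear of everything. Handing in.

```bash
python3 -c "
from h import *
print(robot.job_done())"
```

```text
the job is handed in; nothing more can be done
None
```

I tested both sleeves on the gauge pin one at a time, binned them, and handed the job in at about 24 s, well under the 72 s limit.

- **First sleeve (next to the pot):** it stopped part-way, with its lower rim about 20 mm above the base. I backed off, shifted it about 1 mm sideways and pressed again. It stopped at the same height with about 19 N, so I stood it in the yellow bin.
- **Second sleeve:** it slid past that height with no force and seated on the base at about the expected height (TCP z 32.4 mm). The picture showed no pin below its rim, so I stood it in the blue bin.

In the last side and top pictures both sleeves stood upright and released. By eye, none of the other objects had moved or fallen, except that the arm hid the carton in the yellow bin in the top view, so I checked that one in the side view only. The gripper was clear at about z 176 mm. The highest force I read was about 20 N. No check failed; the side camera put the pin about 1.5 mm from my first estimate, which was within the pin taper's capture range.

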